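# Hold down the humidity keeper's recessed reset button

### The arm

A 6-joint arm with a two-finger parallel gripper is mounted at the origin on the work surface. World frame = base frame: x ahead of the robot, y to its left, z up, the work surface at z = 0. Lengths are in m, angles in rad, forces in N, time in s.
With the tool pointing down it reaches from about 0.425 to 0.95 m from the base axis. Payload 3.5 kg.
Tool frame: the origin (TCP) lies between the finger pads; the fingertips stand manip.finger_overhang ahead of it and the grasp point (between the pads) is the TCP (manip.finger_overhang is the distance from the TCP to the fingertips, in m); z points along the fingers, y is the line along which they close (so a half turn about z gives the same grasp; the last joint's range is limited). The gripper opens to 85 mm and grips with 20 to 120 N. Pads are 22 mm wide; open, the fingers measure 114 mm over their backs; the gripper's body (76 mm by 85 mm) begins 54 mm behind the grasp point. The pads swing forward as they close: fully open they stand 13 mm farther back than shut.
Start: joints at [-1.389, 0.286, 1.577, -0, 1.279, -0.15], TCP at [0.22, -0.638, 0.25] pointing down, gripper open.
Joint ranges: [-2.77, 2.77], [-0.9, 2.22], [0.21, 2.48], [-1.53, 4.67], [0.24, 2.81], [-2.84, 2.84]. Speed limits (rad/s): [2.79, 2.79, 3.14, 3.14, 3.14, 3.14].

### API

Orientations are given as a unit quaternion [x, y, z, w].
In Python, from rig import manip, get_image, get_calibration, ticket gives the robot as it stands. The module is installed in compiled form; this text tells all that it offers.
- The arm moves only by the tool step_hand, called after "Request:" as name(argument=value, ...) on one line, values as JSON. Schema: {"type":"object","properties":{"rows":{"type":"object","properties":{"offsets":{"type":"array","items":{"type":"array","items":{"type":"number"},"minItems":7,"maxItems":7},"minItems":1,"maxItems":8}},"additionalProperties":false,"required":["offsets"]},"clamp_n":{"type":"number"},"only":{"type":"string"},"quiet":{"type":"boolean"},"lines":{"type":"string"}},"required":["rows"],"additionalProperties":false}. rows is an object whose key "offsets" holds a list of rows, 1 to 8 of them, each of 7 numbers: dx, dy, dz in m, then a rotation vector rx, ry, rz in rad, then the finger opening in m; each row shifts and turns the commanded pose from where the row before left it, along the tool's axes as they then stand; what a row does not reach is not made up. A row lasts 1/10 s, in which the tool goes at most 0.05 m and 0.15 rad, less where a joint would pass 70% of its speed; a pose out of reach is approached as far as the arm can. The fingers move at their own pace and stop on an object; clamp_n is the grip in N (left out, the last holds). Time passes only in rows, so rows that do not move let the fingers close. The tool returns the time, the measured TCP pose, the force, the opening and the grip force at its end. only (a regular expression) keeps the lines of the reply that match it, lines (a string "A,B") keeps lines A to B, and quiet returns only ok. Input that does not fit is refused with a message, and nothing moves.
- manip.get_obs(): the state, without advancing time (a new reading comes with each control period).
- get_image(name): name is "side" or "top" or "wrist"; returns (picture, depth): 420x560x3 uint8, blue, green, red; 420x560 float32, m along the optical axis (not along the pixel's ray), 0 where there is no reading.
- get_calibration(name): a dict with "fovy" (degrees; the focal length in pixels is half the picture's height over the tangent of half this angle, whatever the lens; pixels are square), "cx", "cy" (the principal point, pixels), "dist_coeffs" ([k1, k2, p1, p2, k3] as OpenCV has them; the pictures are not rectified), "position" and "orientation" of the camera in the world. Camera axes: x right, y up, looking along -z (the intrinsics and any distortion apply to the point x, -y, -z); pixel columns grow to the right and rows downward; lengths in m; the calibration is good to about 2 mm. A picture is of the moment at which its call begins: read the wrist's pose just before it. get_calibration takes no time and is no camera call; for the wrist camera it gives the pose at the moment of the call.
- ticket.sign_off(): hands the job in; it is judged then, once.
The state is a dict: "time_s": time; "joint_pos": joint angles; "dq": joint speeds; "joint_efforts": joint torques, N m; "tool_pos": TCP position; "eef_rot": TCP orientation; "force": force on the tool from outside, world axes, zero at the start; "wrist_torque": the same for the moment, N m; "finger_gap": finger opening in m; "grasp_force": force on a finger pad.
Only numpy, scipy, OpenCV 4.12 (cv2) and the standard library are available. Lean on these libraries where they do the work, as an engineer would, in place of code of your own. Each camera call takes 0.05 s, during which the arm holds its last target. There are 200 camera calls.

### The job

The grey humidity keeper on the mate shelf has frozen and needs a reset. First slide its black top cover fully open by the orange ridge, then take the blue-handled reset pin out of its wooden stand, reach it through the round hole in the compartment and press the recessed red button all the way down. Finish while still gripping the pin and holding the button fully down with it, the cover left open; leave the gourds and the canister standing where they are.

Things in the scene. Friction and masses are not known exactly. Their poses are not given: they have to be found in the camera images.
- keeper: fixed grey box, 120 x 190 mm, 55 mm tall, standing on the surface. Origin: centre of its underside; z up; y along its long side, the way the cover opens. Guide rails along y on its top at x = -43.5 and +43.5 mm, up to 62 mm high. Compartment under the cover, open at the top: 60 mm (x) by 64 mm (y), centred at x = 0, y = -45 mm, 15 mm deep down to a white panel at height 40 mm.
- cover (a joint): how far the flat black cover is slid open, in m: 0 = shut over the compartment, 0.075 = fully open (end stop). It starts 0 to 12 mm open. It slides to the keeper's +y with about 1.5 N of friction and stays where it is left. Plate 76 mm (x) by 78 mm (y), 4 mm thick, its top 59 mm above the surface.
- cover_ridge (a point): middle of the top edge of the orange ridge in the middle of the cover, 81 mm above the surface; moves with the cover. The ridge stands 22 mm above the cover plate, is 10 mm thick along the keeper's y and 40 mm long along its x. Axes as the keeper's.
- aperture (a point): centre of the mouth of the round hole in the white compartment panel, at height 40 mm; the hole is 19 mm in diameter and straight down. Axes as the keeper's; under the cover until that is open.
- reset_button (a joint): how far the red button is pressed, in m: 0 = up, 0.005 = fully down. Spring return: begins to move at about 1.8 N, fully down at about 4.8 N; it comes up again when let go.
- button_top (a point): centre of the top of the red button (17 mm in diameter) in the hole, 18 mm below the hole's mouth, so 22 mm above the surface when up and 17 mm when fully down.
- stand: fixed brown wooden block, 56 x 56 mm and 66 mm tall, with an upright hole 11 mm in diameter and 64 mm deep in the middle of its top, in which the pin stands. Origin: centre of its underside. It changes places with gourd_a and the canister from start to start.
- pin: loose reset pin, 112 mm long, 0.04 to 0.09 kg: round steel shaft 8 mm in diameter, 60 mm long, and above it a round blue handle 20 mm in diameter, 52 mm long. Stands upright in the stand, the handle's foot on the stand's top at height 66 mm, the handle's top at 118 mm. Origin at the tip, z along the pin towards the handle.
- pin_tip (a point): the lower end of the pin's shaft, on its axis (same as the pin's origin).
- pin_handle (a point): on the pin's axis, 90 mm above the tip and 30 mm above the foot of the handle: a good place to grip.
- gourd_a: light calabash drinking gourd with a steel collar, 74 mm wide at the belly, 90 mm tall, 0.14 kg, standing loose; bystander. Origin: centre of its underside.
- gourd_b: reddish calabash drinking gourd with a steel collar, 74 mm wide at the belly, 90 mm tall, 0.14 kg, standing loose; bystander. Origin: centre of its underside.
- gourd_c: brown calabash drinking gourd with a steel collar, 74 mm wide at the belly, 90 mm tall, 0.14 kg, standing loose; bystander. Origin: centre of its underside.
- canister: matte grey canister with a dark twist cap, 84 mm in diameter, 119 mm tall, about 0.4 kg, standing loose; bystander. Origin: centre of its underside.
Mind the look-alikes: they are no part of the job. Of the things that look like the keeper, take the one that is farthest to the robot's left at the start.

How it is judged:
On the way, in this order (a step that is already met when the one before it is completed fails the run):
1. the cover is slid fully open (value of joint cover above 0.066 m), for 0.2 s.
2. the pin is lifted out of its stand in the fingers (height (world z) of pin_tip above 0.066 m and contact force between the fingers and pin above 3 N), for 0.1 s.
3. the button is held down with the gripped pin through the hole (value of joint reset_button above 0.004 m and horizontal distance between pin_tip and aperture below 0.01 m and z of pin_tip in the frame of aperture below -0.018 m and distance between pin_tip and button_top below 0.01 m and contact force between pin and keeper above 2 N and contact force between the fingers and pin above 3 N and value of joint cover above 0.066 m), for 0.3 s.
At the end, for the whole second after the job is handed in: The button is at least 4 mm of its 5 mm down, pressed with more than 2 N by the pin's tip, which is inside the hole (within 10 mm of its axis, 18 mm or more below its mouth, within 10 mm of the button's top); the fingers still grip the pin; the cover is at least 66 of 75 mm open (all of step 3); the arm keeps its last pose, push and grip.
It fails at once if the gourd_a is shifted more than 30 mm or tipped (distance of gourd_a from where it was at the start of the episode above 0.03 m or angle between gourd_a's own z axis and vertical above 0.35 rad).
It fails at once if the gourd_b is shifted more than 30 mm or tipped (distance of gourd_b from where it was at the start of the episode above 0.03 m or angle between gourd_b's own z axis and vertical above 0.35 rad).
It fails at once if the gourd_c is shifted more than 30 mm or tipped (distance of gourd_c from where it was at the start of the episode above 0.03 m or angle between gourd_c's own z axis and vertical above 0.35 rad).
It fails at once if the canister is shifted more than 30 mm or tipped (distance of canister from where it was at the start of the episode above 0.03 m or angle between canister's own z axis and vertical above 0.35 rad).
It also fails if it takes over 56 s, if anything falls off the work surface, if the arm or the gripper's body presses on something with over 40 N, if the wrist force passes 120 N, or if a joint passes its speed limit or range.

## Working session

There is one attempt and no reset: what is moved stays moved. The work goes in short steps, Python scripts to look and compute and a tool call to move; the robot and the scene stay as the last step left them, time stands still between calls to the robot, and variables do not carry over. Pictures are saved under pics/ and viewed, at most 10 in all, crops included, and the job is handed in when it is done.

```bash
mkdir -p pics; cat > h.py <<'E'
import numpy as np, cv2
from rig import manip, get_image, get_calibration, ticket
from scipy.spatial.transform import Rotation as R
def cam(n):
    c=get_calibration(n); f=210/np.tan(np.radians(c["fovy"])/2)
    K=np.array([[f,0,c["cx"]],[0,f,c["cy"]],[0,0,1]]); return K,np.array(c["dist_coeffs"],float),np.array(c["position"]),R.from_quat(c["orientation"]).as_matrix()
def rays(cm,px):
    K,D,p,M=cm
    u=cv2.undistortPoints(np.array(px,float).reshape(-1,1,2),K,D).reshape(-1,2)
    return np.c_[u[:,0],-u[:,1],-np.ones(len(u))]@M.T
def plane(cm,px,z):
    d=rays(cm,px); return cm[2]+d*((z-cm[2][2])/d[:,2])[:,None]
def depthpt(cm,px,dep):
    px=np.array(px); d=rays(cm,px); return cm[2]+d*np.array([dep[int(r),int(c)] for c,r in px])[:,None]
def proj(cm,P):
    K,D,p,M=cm; q=(np.array(P,float).reshape(-1,3)-p)@M; q=q*[1,-1,-1]
    return cv2.projectPoints(q,np.zeros(3),np.zeros(3),K,D)[0].reshape(-1,2)
E
python3 - <<'E'
from h import *
o=manip.get_obs(); print(o, manip.finger_overhang)
for n in ("top","side","wrist"):
    cm=cam(n); i,d=get_image(n); cv2.imwrite(f"pics/{n}0.png",i); np.save(f"{n}0.npy",d); print(n,cm[2],cm[3][:,2],cm[1],cm[0][0])
E
```

```text
{'time_s': 0.0, 'joint_pos': array([-1.38901002e+00,  2.87187196e-01,  1.57817878e+00,  6.30191980e-07,
        1.27863093e+00, -1.50006421e-01]), 'dq': array([ 6.58011074e-04,  3.40653181e-05, -1.57715870e-04, -6.30892287e-04,
       -2.04616941e-03,  1.63874643e-03]), 'joint_efforts': array([ 5.93852997e-05, -4.05983698e+01, -2.92623836e+01, -2.05731112e-04,
        5.73132929e-03,  2.49057393e-06]), 'tool_pos': array([ 0.21978408, -0.63756011,  0.24893182]), 'eef_rot': array([ 9.86270032e-01,  1.65136243e-01, -1.87993103e-05, -1.20197893e-03]), 'force': array([-0.69757508,  0.36504229, -0.1079769 ]), 'wrist_torque': array([-0.00606675, -0.00640776,  0.01217667]), 'grasp_force': 0.0, 'finger_gap': 0.0853778093538349} 0.019
top [ 0.35137846 -0.05178441  1.41712536] [-0.16027639 -0.00235269  0.98706937] [-0.17652493  0.          0.          0.          0.        ] [540.66424242   0.         280.70579297]
side [-0.06150912  0.56508778  0.73024815] [-0.56264894  0.56217659  0.60612181] [-0.03390775  0.          0.          0.          0.        ] [443.60327918   0.         282.1952946 ]
wrist [ 0.28547099 -0.61490477  0.37228642] [0.25787189 0.08730743 0.96222632] [-0.02826963  0.          0.          0.          0.        ] [377.87743845   0.         281.34212308]
```

View pics/top0.png

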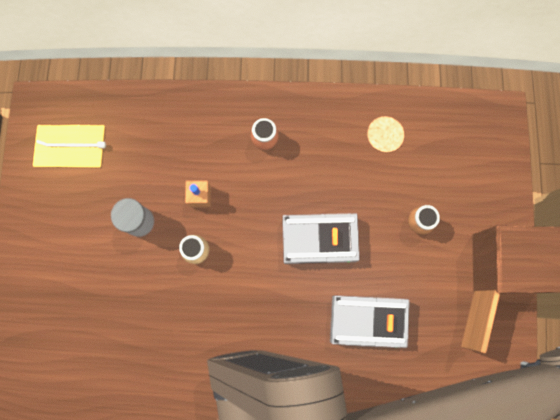

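View pics/side0.png

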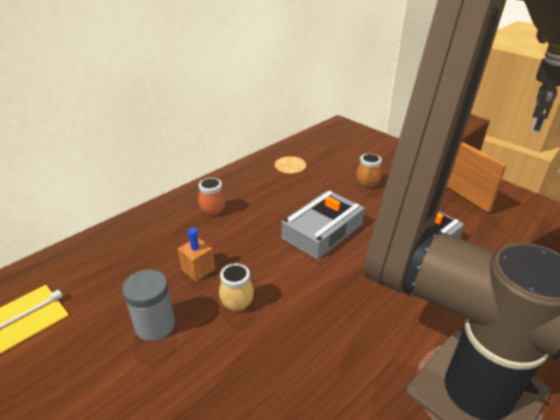

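The top view shows keeper candidates at (321,238) and (371,321). The first is farther left (image left is +y), so I take that one. Its ridge is at (336,237) and the other's is at (390,323). The stand and blue pin are at (196,190). gourd_a is at (194,250), the canister at (132,217), gourd_b at (265,135) and gourd_c at (426,220). The side view agrees: keeper (323,222), pin (194,240), stand (196,260).

```bash
cat > m.py <<'E'
from h import *
def blobs(i,name,box=None):
    h=cv2.cvtColor(i,cv2.COLOR_BGR2HSV)
    r={"orange":((8,190,180),(18,255,255)),"blue":((112,150,60),(130,255,255)),"red":((0,190,90),(5,255,255))}[name]
    m=cv2.inRange(h,*r)
    if box: k=np.zeros_like(m); x0,y0,x1,y1=box; k[y0:y1,x0:x1]=255; m&=k
    n,l,s,c=cv2.connectedComponentsWithStats(m)
    return m,sorted([(s[j,4],c[j],s[j,:4],l==j) for j in range(1,n)],key=lambda t:-t[0])
def tri(c1,p1,c2,p2):
    a=rays(c1,[p1])[0];b=rays(c2,[p2])[0];t=np.linalg.lstsq(np.c_[a,-b],c2[2]-c1[2],rcond=None)[0]
    P=c1[2]+t[0]*a;Q=c2[2]+t[1]*b; return (P+Q)/2,np.linalg.norm(P-Q)
E
python3 - <<'E'
from m import *
np.set_printoptions(precision=4,suppress=True)
T,S=cam("top"),cam("side");t=cv2.imread("pics/top0.png");s=cv2.imread("pics/side0.png")
td,sd=np.load("top0.npy"),np.load("side0.npy")
for n,bt,bs in (("orange",(310,220,360,255),(315,190,345,215)),("blue",(180,175,210,200),(180,220,205,252))):
    a=blobs(t,n,bt)[1][:2];b=blobs(s,n,bs)[1][:2]
    for q in a+b: print(n,q[0],q[1],q[2])
    print("tri",tri(T,a[0][1],S,b[0][1]))
    for q,C,D in ((a[0],T,td),(b[0],S,sd)):
        r,c=np.nonzero(q[3]); P=depthpt(C,np.c_[c,r],D); print("depth med",np.median(P,0),P.min(0),P.max(0))
# keeper corners / stand via depth
for nm,C,D,box in (("top",T,td,(278,208,364,270)),("side",S,sd,(275,185,370,260)),("topstand",T,td,(180,178,212,208)),("sidestand",S,sd,(175,225,220,280))):
    x0,y0,x1,y1=box; g=np.mgrid[y0:y1,x0:x1].reshape(2,-1)[::-1].T; P=depthpt(C,g,D)
    k=P[(P[:,2]>0.05)&(P[:,2]<0.072)]
    r=cv2.minAreaRect((k[:,:2]*1000).astype(np.float32)); print(nm,len(k),np.median(k,0),r)
g=cv2.resize(t[170:280,170:370],None,fx=4,fy=4); cv2.imwrite("pics/crop.png",g[:600,:800])
E
```

```text
orange 118 [332.0593 203.6271] [325 197  15  14]Traceback (most recent call last):
  File "<stdin>", line 8, in <module>
IndexError: list index out of range
```

```bash
sed -i 's/(8,190,180),(18,/(5,170,160),(24,/' m.py
cat > a.py <<'E'
from m import *
np.set_printoptions(precision=4,suppress=True)
T,S=cam("top"),cam("side");t=cv2.imread("pics/top0.png");s=cv2.imread("pics/side0.png")
td,sd=np.load("top0.npy"),np.load("side0.npy")
print(cv2.cvtColor(t,cv2.COLOR_BGR2HSV)[237,332:340].tolist())
g=cv2.resize(t[170:280,170:370],None,fx=4,fy=4); cv2.imwrite("pics/crop.png",g[:600,:800])
for n,bt,bs in (("orange",(310,220,360,255),(315,190,345,215)),("blue",(180,175,210,200),(180,220,205,252))):
    a=blobs(t,n,bt)[1][:2];b=blobs(s,n,bs)[1][:2]
    for q in a+b: print(n,q[0],q[1],q[2])
    if a and b: print("tri",tri(T,a[0][1],S,b[0][1]))
    for Q,C,D in ((a,T,td),(b,S,sd)):
      for q in Q[:1]:
        r,c=np.nonzero(q[3]); P=depthpt(C,np.c_[c,r],D); print("depth med",np.median(P,0),P.min(0),P.max(0))
for nm,C,D,box in (("top",T,td,(278,208,364,270)),("side",S,sd,(275,185,370,260)),("topstand",T,td,(180,178,212,208)),("sidestand",S,sd,(175,225,220,280))):
    x0,y0,x1,y1=box; g=np.mgrid[y0:y1,x0:x1].reshape(2,-1)[::-1].T; P=depthpt(C,g,D)
    k=P[(P[:,2]>0.05)&(P[:,2]<0.072)]
    r=cv2.minAreaRect((k[:,:2]*1000).astype(np.float32)); print(nm,len(k),np.median(k,0),r)
E
python3 a.py
```

```text
[[12, 167, 236], [22, 154, 251], [26, 145, 248], [27, 141, 248], [26, 145, 251], [14, 164, 241], [7, 87, 108], [11, 32, 88]]
orange 1 [337. 240.] [337 240   1   1]
orange 1 [337. 242.] [337 242   1   1]
orange 148 [332.1149 203.277 ] [325 197  15  14]
tri (array([ 0.5041, -0.1888,  0.0684]), np.float64(0.010083392751251153))
depth med [ 0.5009 -0.1925  0.0603] [ 0.5009 -0.1925  0.0603] [ 0.5009 -0.1925  0.0603]
depth med [ 0.5055 -0.1804  0.0714] [ 0.4844 -0.2195  0.0563] [ 0.5418 -0.1761  0.0833]
blue 2 [195.5 190.5] [195 190   2   2]
blue 96 [193.3438 240.375 ] [189 231   9  18]
blue 4 [193.5 228.5] [192 228   4   2]
tri (array([0.6153, 0.1682, 0.0873]), np.float64(0.0026537307412420144))
depth med [0.6085 0.1623 0.117 ] [0.6074 0.161  0.1164] [0.6097 0.1636 0.1176]
depth med [0.607  0.1746 0.0966] [0.6028 0.1642 0.0735] [0.6142 0.1803 0.118 ]
top 3324 [ 0.506  -0.1495  0.0571] ((507.7870178222656, -150.891357421875), (121.35264587402344, 190.99903869628906), 3.023941993713379)
side 2111 [ 0.4963 -0.1371  0.0557] ((504.21136474609375, -149.52569580078125), (122.89691925048828, 195.22926330566406), 2.926168918609619)
topstand 404 [0.6096 0.1635 0.0653] ((614.9381713867188, 168.58473205566406), (58.165897369384766, 54.2689094543457), 3.1150763034820557)
sidestand 497 [0.6028 0.1782 0.0648] ((613.5211791992188, 169.9701385498047), (59.449337005615234, 57.86674118041992), 1.5344222784042358)
```

View pics/crop.png

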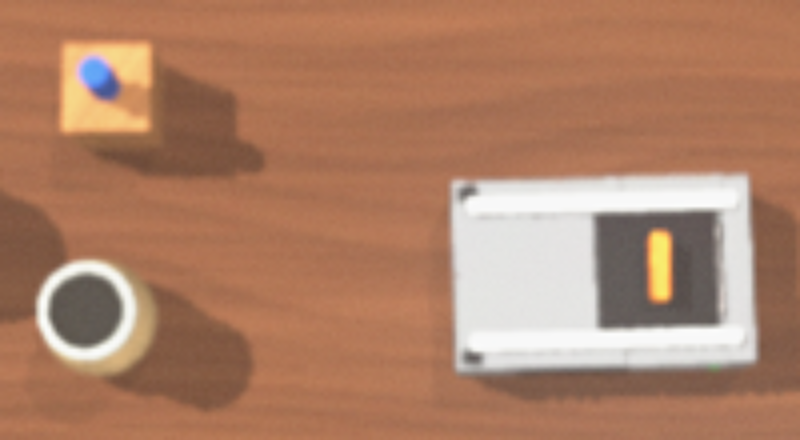

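The crop confirms the chosen keeper, with its dark cover and the orange ridge at crop (659,266). The stand with the blue pin is at crop (100,80). I'll move above the ridge.

Request:
step_hand(rows={"offsets":[[0.035,-0.028,0,0,0,0,0.085],[0.035,-0.028,0,0,0,0,0.085],[0.035,-0.028,0,0,0,0,0.085],[0.035,-0.028,0,0,0,0,0.085],[0.035,-0.028,0,0,0,0,0.085],[0.035,-0.028,0,0,0,0,0.085]]})

```text
time_s: 0.75
tool_pos: [0.3643, -0.4091, 0.25]
eef_rot: [0.986, 0.165, 0.0, -0.0]
force: [0.7, 0.2, 0.3]
finger_gap: 0.0849
grasp_force: 0.0
```

Request:
step_hand(rows={"offsets":[[0.035,-0.028,0,0,0,0,0.085],[0.035,-0.028,0,0,0,0,0.085],[0.035,-0.028,0,0,0,0,0.085],[0.035,-0.028,0,0,0,0,0.085],[0.035,-0.028,0,0,0,0,0.085],[0.030,-0.024,0,0,0,0.14,0.085],[0,0,0,0,0,0.14,0.085],[0,0,0,0,0,0,0.085]]})

```text
time_s: 1.55
tool_pos: [0.5044, -0.1878, 0.2499]
eef_rot: [1.0, 0.027, -0.0, -0.0]
force: [0.2, -0.3, 0.5]
finger_gap: 0.0851
grasp_force: 0.0
```

```bash
cat > b.py <<'E'
from m import *
import sys
np.set_printoptions(precision=4,suppress=True)
o=manip.get_obs();W=cam("wrist");w,d=get_image("wrist");n=sys.argv[1];cv2.imwrite(f"pics/w{n}.png",w);np.save(f"w{n}.npy",d)
Rt=R.from_quat(o["eef_rot"]);p=o["tool_pos"];print("t",o["time_s"],"tcp",p,"tool x",Rt.as_matrix()[:,0],"z",Rt.as_matrix()[:,2])
for c in ("orange","blue","red"):
    for q in blobs(w,c)[1][:2]:
        if q[0]<60: continue
        r,cc=np.nonzero(q[3]);P=depthpt(W,np.c_[cc,r],d);h=P[P[:,2]>np.percentile(P[:,2],95)-0.004]
        print(c,q[0],q[1],q[2],"top",np.median(h,0),h.mean(0),"minrect",cv2.minAreaRect((h[:,:2]*1000).astype(np.float32)))
E
python3 b.py 1
```

```text
t 1.55 tcp [ 0.5044 -0.1878  0.2499] tool x [ 0.9985  0.0544 -0.0007] z [-0.0007  0.0002 -1.    ]
orange 80 [279.9625 164.25  ] [271 156  14  30] top [ 0.5267 -0.1876  0.0794] [ 0.5203 -0.1858  0.0795] minrect ((518.3468017578125, -187.38534545898438), (22.29690170288086, 7.922117710113525), 25.92426300048828)
```

View pics/w1.png

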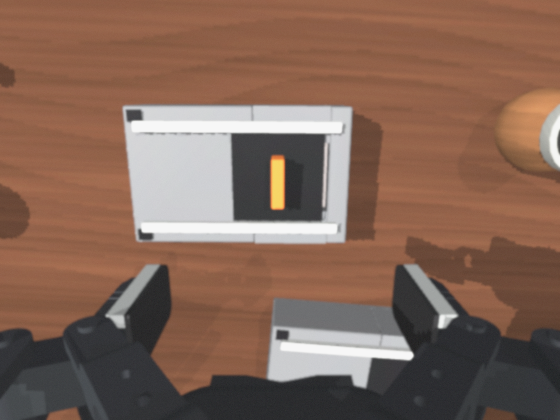

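The wrist view shows the chosen keeper, with its ridge at (278,182). The keeper's corners are near (125,106), (351,106), (346,243) and (137,243). The second keeper shows below it.

```bash
sed -i 's/(5,170,160),(24,/(5,130,160),(30,/' m.py; python3 - <<'E'
from m import *
np.set_printoptions(precision=4,suppress=True)
import pickle
p=R.from_quat(manip.get_obs()["eef_rot"])
W=cam("wrist");w=cv2.imread("pics/w1.png");d=np.load("w1.npy")
m=blobs(w,"orange",(255,140,310,220))[0];r,c=np.nonzero(m);P=depthpt(W,np.c_[c,r],d);h=P[P[:,2]>.077];print(len(P),len(h),h.mean(0),h.min(0),h.max(0))
print("ray",plane(W,[[c.mean(),r.mean()]],.081), cv2.minAreaRect((h[:,:2]*1000).astype(np.float32)))
T=cam("top");t=cv2.imread("pics/top0.png");mt=blobs(t,"orange",(310,220,360,255))[0];r2,c2=np.nonzero(mt)
print("tri top/wrist",tri(W,(c.mean(),r.mean()),T,(c2.mean(),r2.mean())))
g=np.mgrid[90:260,100:370].reshape(2,-1)[::-1].T;P=depthpt(W,g,d);k=P[(P[:,2]>.049)&(P[:,2]<.066)]
print(cv2.minAreaRect((k[:,:2]*1000).astype(np.float32)))
print(plane(W,[[125,106],[351,106],[346,243],[137,243]],.055))
E
```

```text
764 613 [ 0.5078 -0.1849  0.0821] [ 0.4867 -0.1905  0.0779] [ 0.5735 -0.179   0.3732]
ray [[ 0.5084 -0.1848  0.081 ]] ((530.0410766601562, -183.39791870117188), (86.58396911621094, 9.482983589172363), 3.23551869392395)
tri top/wrist (array([ 0.5081, -0.1845,  0.0791]), np.float64(0.0006422491362128745))
((504.7271423339844, -151.3265380859375), (120.85786437988281, 190.60560607910156), 2.769181251525879)
[[ 0.5598 -0.0568  0.055 ]
 [ 0.5697 -0.2417  0.055 ]
 [ 0.4502 -0.2497  0.055 ]
 [ 0.4396 -0.061   0.055 ]]
```

Request:
step_hand(rows={"offsets":[[0.003,-0.003,0.04,0,0,0,0.085],[0,0,0.045,0,0,0,0.085],[0,0,0.045,0,0,0,0.06],[0,0,0.035,0,0,0,0.04],[0,0,0,0,0,0,0.0],[0,0,0,0,0,0,0.0],[0,0,0,0,0,0,0.0],[0,0,0,0,0,0,0.0]]}, clamp_n=25)

```text
time_s: 2.4
tool_pos: [0.5084, -0.1871, 0.0881]
eef_rot: [1.0, 0.026, 0.002, 0.001]
force: [-0.8, -0.8, 1.5]
finger_gap: 0.009
grasp_force: 28.1
```

Request:
step_hand(rows={"offsets":[[0,0,0,0,0,0,0.0],[0,0,0,0,0,0,0.0],[0,0,0,0,0,0,0.0],[0,0,0,0,0,0,0.0]]})

```text
time_s: 2.8
tool_pos: [0.5084, -0.1871, 0.0881]
eef_rot: [1.0, 0.026, 0.002, 0.001]
force: [-1.1, -0.7, 7.0]
finger_gap: 0.009
grasp_force: 28.7
```

Request:
step_hand(rows={"offsets":[[0,0,-0.003,0,0,0,0.0],[0,-0.012,0,0,0,0,0.0],[0,-0.012,0,0,0,0,0.0],[0,-0.012,0,0,0,0,0.0],[0,-0.012,0,0,0,0,0.0],[0,-0.008,0,0,0,0,0.0],[0,0,0,0,0,0,0]]})

```text
time_s: 3.5
tool_pos: [0.5055, -0.1288, 0.0882]
eef_rot: [1.0, 0.026, 0.003, -0.0]
force: [5.9, 1.5, -6.6]
finger_gap: 0.0092
grasp_force: 27.0
```

Request:
step_hand(rows={"offsets":[[0,-0.004,0,0,0,0,0.0],[0,-0.003,0,0,0,0,0.0],[0,0,0,0,0,0,0]]})

```text
time_s: 3.8
tool_pos: [0.5052, -0.1226, 0.0882]
eef_rot: [1.0, 0.026, 0.003, 0.0]
force: [6.5, 0.1, -7.0]
finger_gap: 0.0091
grasp_force: 27.0
```

Request:
step_hand(rows={"offsets":[[0,-0.003,0.001,0,0,0,0.0],[0,-0.002,0.001,0,0,0,0.0],[0,0,0,0,0,0,0]]})

```text
time_s: 4.1
tool_pos: [0.5052, -0.1204, 0.0881]
eef_rot: [1.0, 0.027, 0.002, 0.003]
force: [1.7, -7.0, 0.6]
finger_gap: 0.0094
grasp_force: 27.9
```

Request:
step_hand(rows={"offsets":[[0,-0.003,0,0,0,0,0.0],[0,-0.002,0,0,0,0,0.0],[0,0,0,0,0,0,0],[0,0,0,0,0,0,0]]})

```text
time_s: 4.5
tool_pos: [0.5052, -0.1199, 0.0881]
eef_rot: [1.0, 0.028, 0.003, 0.008]
force: [1.6, -23.2, -4.8]
finger_gap: 0.0089
grasp_force: 27.3
```

Request:
step_hand(rows={"offsets":[[0,0.006,0,0,0,0,0.0],[0,0,0,0,0,0,0.085],[0,0,0,0,0,0,0.085],[0,0,0,0,0,0,0.085],[0,0,0,0,0,0,0.085],[0,0,-0.04,0,0,0,0.085],[0,0,-0.05,0,0,0,0.085],[0,0.02,-0.04,0,0,0,0.085]]})

```text
time_s: 5.3
tool_pos: [0.5043, -0.1372, 0.2181]
eef_rot: [1.0, 0.027, -0.0, -0.0]
force: [0.8, -1.0, -0.4]
finger_gap: 0.0847
grasp_force: 0.0
```

Request:
step_hand(rows={"offsets":[[-0.02,0.03,0,0,0,0,0.085],[0,0,0,0,0,0,0.085],[0,0,0,0,0,0,0.085]]})

```text
time_s: 5.6
tool_pos: [0.4856, -0.1697, 0.2158]
eef_rot: [1.0, 0.025, -0.0, -0.001]
force: [0.1, 0.5, -0.6]
finger_gap: 0.0853
grasp_force: 0.0
```

```bash
python3 b.py 2
```

```text
t 5.6 tcp [ 0.4856 -0.1697  0.2158] tool x [ 0.9987  0.0506 -0.0008] z [-0.0008  0.0011 -1.    ]
orange 1051 [214.5576 167.902 ] [205 138  20  61] top [ 0.5047 -0.1215  0.0808] [ 0.5046 -0.1216  0.0813] minrect ((524.607666015625, -132.95445251464844), (28.027584075927734, 85.13369750976562), 60.894683837890625)
```

View pics/w2.png

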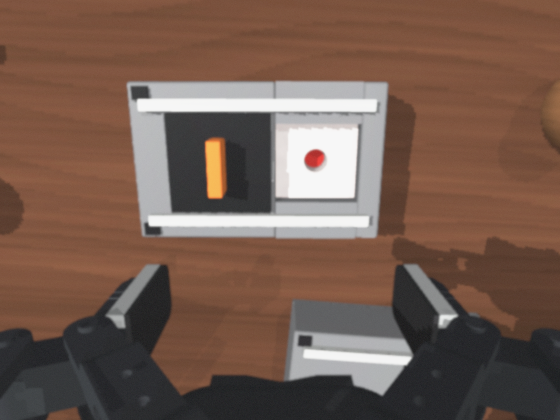

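The cover is open: the ridge is at (215,168), and the white panel shows the hole with the red button at (315,160).

```bash
cat > hole.py <<'E'
from m import *
import sys
np.set_printoptions(precision=4,suppress=True)
def hole(C,i,c0,half,z=.04):
    x,y=c0; s=8; g=cv2.resize(i[y-half:y+half,x-half:x+half],None,fx=s,fy=s,interpolation=cv2.INTER_CUBIC)
    m=(g.min(2)<170).astype(np.uint8)
    n,l,st,c=cv2.connectedComponentsWithStats(m); j=max(range(1,n),key=lambda k:st[k,4]-5*s*np.hypot(*(c[k]-half*s)))
    k=cv2.findContours((l==j).astype(np.uint8),cv2.RETR_EXTERNAL,cv2.CHAIN_APPROX_NONE)[0][0]
    px=k.reshape(-1,2)/s-0.5+0.5/s+[x-half,y-half]; P=plane(C,px,z)
    (cx,cy),r=cv2.minEnclosingCircle((P[:,:2]*1000).astype(np.float32)); print("circle mm",cx,cy,"r",r,"bbox",P.min(0),P.max(0),"px",px.min(0),px.max(0)); return px.min(0)/2+px.max(0)/2
if __name__=="__main__":
    W=cam("wrist");w=cv2.imread("pics/w2.png");a=hole(W,w,(315,160),16)
    T=cam("top");t,_=get_image("top");cv2.imwrite("pics/top2.png",t)
    q=proj(T,plane(W,[a],.04))[0];print("expected in top",q)
    b=hole(T,t,(int(round(q[0])),int(round(q[1]))),6);print(tri(W,a,T,b))
    # pin and stand from top + side, loose blue mask
    S=cam("side");s=cv2.imread("pics/side0.png")
    def bl(i,bx):
        x0,y0,x1,y1=bx;h=cv2.cvtColor(i,cv2.COLOR_BGR2HSV);m=cv2.inRange(h,(100,80,60),(135,255,255));k=np.zeros_like(m);k[y0:y1,x0:x1]=m[y0:y1,x0:x1];r,c=np.nonzero(k);return np.c_[c,r]
    A=bl(t,(180,175,212,200));B=bl(s,(180,220,205,255))
    print(len(A),len(B),A.min(0),A.max(0),B.min(0),B.max(0)); print("pin mid",tri(T,A.mean(0),S,B.mean(0)))
E
python3 hole.py
```

```text
circle mm 508.3047180175781 -194.1453399658203 r 8.80587100982666 bbox [ 0.4998 -0.2019  0.04  ] [ 0.517  -0.1853  0.04  ] px [303.8125 148.8125] [324.6875 170.0625]
expected in top [336.6352 237.9287]
circle mm 509.6195068359375 -193.34051513671875 r 21.800371170043945 bbox [ 0.4939 -0.2087  0.04  ] [ 0.5253 -0.1779  0.04  ] px [330.5625 231.5625] [342.4375 243.4375]
(array([ 0.5091, -0.1931,  0.044 ]), np.float64(0.00038890457562118605))
56 185 [190 185] [198 193] [188 227] [198 249]
pin mid (array([0.6166, 0.1694, 0.0948]), np.float64(0.0007664981075157243))
```

Request:
step_hand(rows={"offsets":[[0,-0.045,-0.03,0,0,0,0.085],[0,0,0,0,0,0,0.085],[0,0,0,0,0,0,0.085]]})

```text
time_s: 6.0
tool_pos: [0.4843, -0.1272, 0.244]
eef_rot: [1.0, 0.027, 0.0, 0.0]
force: [0.0, -0.2, -0.9]
finger_gap: 0.0847
grasp_force: 0.0
```

```bash
python3 b.py 3; python3 - <<'E'
from hole import *
W=cam("wrist");w=cv2.imread("pics/w3.png");q=proj(W,[.508,-.194,.04])[0];print(q);a3=hole(W,w,(int(q[0]),int(q[1])),15)
E
```

```text
t 6.0 tcp [ 0.4843 -0.1272  0.244 ] tool x [0.9985 0.0547 0.0002] z [ 0.0002 -0.0003 -1.    ]
orange 812 [275.0086 163.0308] [268 136  15  55] top [ 0.5045 -0.1211  0.0808] [ 0.5047 -0.1211  0.082 ] minrect ((518.8587646484375, -120.63356018066406), (69.12796783447266, 9.830365180969238), 1.9315781593322754)
[359.5067 155.6649]
circle mm 508.0567932128906 -194.17445373535156 r 8.449495315551758 bbox [ 0.5002 -0.2004  0.04  ] [ 0.5162 -0.1863  0.04  ] px [350.5625 146.3125] [367.4375 164.4375]
```

Request:
step_hand(rows={"offsets":[[0.021,-0.041,0,0,0,0,0.085],[0.021,-0.041,0,0,0,0,0.085],[0.021,-0.041,0,0,0,0,0.085],[0.021,-0.041,0,0,0,0,0.085],[0.021,-0.041,0,0,0,0,0.085],[0.013,-0.041,0,0,0,0,0.085],[0,-0.041,0,0,0,0,0.085],[0,0,0,0,0,0,0.085]]})

```text
time_s: 6.85
tool_pos: [0.5862, 0.1681, 0.2419]
eef_rot: [1.0, 0.028, -0.002, -0.001]
force: [-0.5, 0.3, -0.2]
finger_gap: 0.0852
grasp_force: 0.0
```

Request:
step_hand(rows={"offsets":[[0,0,0,0,0,0,0.085],[0,0,0,0,0,0,0.085]]})

```text
time_s: 7.05
tool_pos: [0.5868, 0.1631, 0.243]
eef_rot: [1.0, 0.025, -0.001, 0.0]
force: [0.4, 0.5, -0.8]
finger_gap: 0.0847
grasp_force: 0.0
```

```bash
python3 b.py 4
```

```text
t 7.05 tcp [0.5868 0.1631 0.243 ] tool x [ 0.9987  0.0508 -0.0017] z [-0.0016 -0.0007 -1.    ]
orange 844 [290.9988 153.4206] [238 111  75  76] top [0.6067 0.1497 0.0657] [0.6066 0.1502 0.0667] minrect ((621.49560546875, 165.64859008789062), (69.70046997070312, 47.96138381958008), 1.482272744178772)
orange 156 [545.0641  84.0705] [532  78  27  14] top [ 0.6818 -0.0804 -0.0001] [ 0.6818 -0.0801 -0.0001] minrect ((681.7656860351562, -79.93319702148438), (11.512123107910156, 26.614416122436523), 0.7146207094192505)
```

View pics/w4.png

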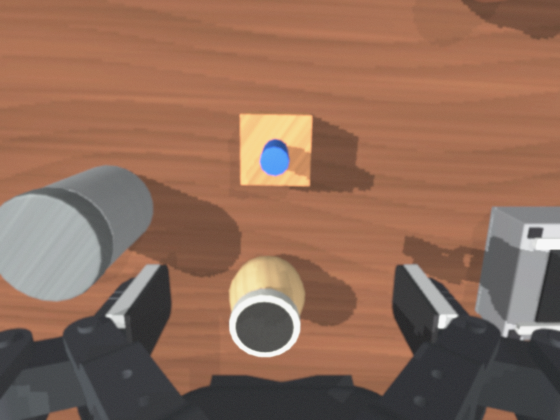

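The wrist view shows the stand at (276,150) with the pin handle's top at (275,158). The canister is at left (75,230), and gourd_a is below at (266,310).

```bash
python3 - <<'E'
from m import *
np.set_printoptions(precision=4,suppress=True)
W=cam("wrist");w=cv2.imread("pics/w4.png");d=np.load("w4.npy")
h=cv2.cvtColor(w,cv2.COLOR_BGR2HSV);print(h[158,275])
m=cv2.inRange(h,(100,120,60),(125,255,255));m[:130]=0;m[185:]=0;m[:,:250]=0;m[:,300:]=0
r,c=np.nonzero(m);P=depthpt(W,np.c_[c,r],d);k=P[:,2]>.114;print(len(P),P[k].mean(0),P[k].min(0),P[k].max(0))
bt=np.array([275.,158.]);bt=np.c_[c,r][k].mean(0);print(bt,plane(W,[bt],.118))
T=cam("top");t=cv2.imread("pics/top0.png");ht=cv2.cvtColor(t,cv2.COLOR_BGR2HSV);mt=cv2.inRange(ht,(100,80,60),(135,255,255));
td=np.load("top0.npy");g=np.argwhere(mt[175:200,180:212])[:,::-1]+[180,175];PT=depthpt(T,g,td);kt=PT[:,2]>.112;print(kt.sum(),PT[kt].mean(0));print(tri(W,bt,T,g[kt].mean(0)))
g=np.mgrid[105:200,230:325].reshape(2,-1)[::-1].T;P=depthpt(W,g,d);q=P[(P[:,2]>.055)&(P[:,2]<.07)];print("stand",cv2.minAreaRect((q[:,:2]*1000).astype(np.float32)))
g=np.mgrid[170:300,0:155].reshape(2,-1)[::-1].T;P=depthpt(W,g,d);q=P[(P[:,2]>.1)&(P[:,2]<.13)];print("can",q.min(0),q.max(0))
E
```

```text
[106 163 246]
732 [0.616  0.1692 0.1187] [0.6064 0.1601 0.1143] [0.6564 0.178  0.3665]
[274.2561 160.0196] [[0.6159 0.1692 0.118 ]]
44 [0.6143 0.1674 0.1176]
(array([0.6152, 0.1688, 0.1121]), np.float64(0.0011111812742561947))
stand ((614.8897094726562, 169.27578735351562), (56.31893539428711, 56.13994216918945), 1.768924593925476)
can [0.5031 0.2891 0.1   ] [0.5855 0.3666 0.121 ]
```

Request:
step_hand(rows={"offsets":[[0.029,-0.0045,0.01,0,0,0,0.085],[0,0,0.03,0,0,0,0.085],[0,0,0,0,0,0,0.085]]})

```text
time_s: 7.4
tool_pos: [0.6136, 0.1683, 0.1992]
eef_rot: [1.0, 0.025, -0.005, 0.0]
force: [-0.0, 0.2, -1.2]
finger_gap: 0.0846
grasp_force: 0.0
```

Request:
step_hand(rows={"offsets":[[0,0,0.035,0,0,0,0.085],[0,0,0.035,0,0,0,0.085],[0,0,0.035,0,0,0,0.085],[0,0,0,0,0,0,0.085]]})

```text
time_s: 7.8
tool_pos: [0.6117, 0.1688, 0.0939]
eef_rot: [1.0, 0.025, -0.006, 0.001]
force: [-1.3, -0.1, 0.3]
finger_gap: 0.0849
grasp_force: 0.0
```

Request:
step_hand(rows={"offsets":[[0.0035,0,-0.003,0,0.012,0,0.085],[0,0,0,0,0,0,0.06],[0,0,0,0,0,0,0.03],[0,0,0,0,0,0,0.0],[0,0,0,0,0,0,0.0],[0,0,0,0,0,0,0.0],[0,0,0,0,0,0,0.0],[0,0,0,0,0,0,0.0]]}, clamp_n=50)

```text
time_s: 8.6
tool_pos: [0.6196, 0.1706, 0.1029]
eef_rot: [1.0, 0.026, 0.006, -0.0]
force: [0.1, -0.4, 4.5]
finger_gap: 0.0187
grasp_force: 48.9
```

Request:
step_hand(rows={"offsets":[[0,0,0,0,0,0,0],[0,0,0,0,0,0,0]]})

```text
time_s: 8.8
tool_pos: [0.6196, 0.1706, 0.103]
eef_rot: [1.0, 0.026, 0.006, -0.0]
force: [-0.6, -0.5, 4.5]
finger_gap: 0.0187
grasp_force: 49.0
```

Request:
step_hand(rows={"offsets":[[0,0,-0.02,0,0,0,0],[0,0,-0.04,0,0,0,0],[0,0,-0.04,0,0,0,0],[0,0,-0.03,0,0,0,0],[0,0,0,0,0,0,0],[0,0,0,0,0,0,0]]})

```text
time_s: 9.4
tool_pos: [0.6174, 0.1703, 0.2316]
eef_rot: [1.0, 0.026, 0.006, -0.0]
force: [0.1, 0.4, -2.4]
finger_gap: 0.0186
grasp_force: 49.3
```

```bash
python3 - <<'E'
from h import *
np.set_printoptions(precision=4,suppress=True)
o=manip.get_obs();print(o["tool_pos"],R.from_quat(o["eef_rot"]).as_matrix()[:,2],o["time_s"])
i,d=get_image("side");S=cam("side");q=proj(S,o["tool_pos"])[0];print(q);x,y=q.astype(int)
x0,y0=max(x-60,0),max(y-60,0);cv2.imwrite("pics/s5.png",cv2.resize(i[y0:y0+150,x0:x0+150],None,fx=4,fy=4));cv2.imwrite("pics/s5full.png",i);np.save("s5.npy",d);print(x0,y0)
w,_=get_image("wrist");cv2.imwrite("pics/w5.png",w)
E
```

```text
[0.6174 0.1703 0.2316] [ 0.012   0.0006 -0.9999] 9.4
[184.3765 186.525 ]
124 126
```

View pics/s5.png

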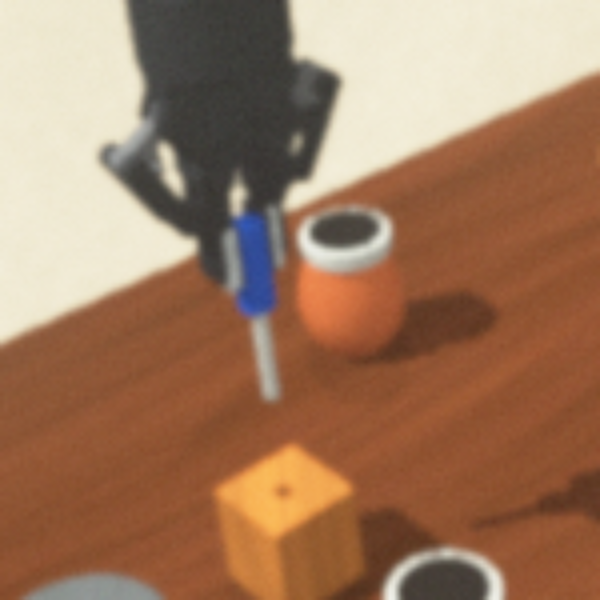

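The crop shows the pin gripped and out of the stand. Its shaft tip is at crop (271,398), about (191.5,225) in the full picture, and it is close to upright.

```bash
python3 - <<'E'
from m import *
np.set_printoptions(precision=4,suppress=True)
S=cam("side");d=np.load("s5.npy");tip=np.array([124+271/4-.4,126+397/4-.4])
p=np.array([.6174,.1703,.2316])
for q in ([188.0,206.0],[189.2,212],[190.2,218],[191.2,223.5],[188,196]):
    P=depthpt(S,[np.round(q)],d)[0];print(q,P)
print("tip px",tip)
for dx in (-.01,-.004,0,.004): print(dx,proj(S,p+[dx,0,-.097])[0],proj(S,p+[dx,0,-.037])[0])
# intersect tip ray with plane y const
r=rays(S,[tip])[0]; 
for y in (.165,.170,.175): print(y,S[2]+r*(y-S[2][1])/r[1])
E
```

```text
[188.0, 206.0] [0.6095 0.1734 0.1881]
[189.2, 212] [0.6107 0.1725 0.1714]
[190.2, 218] [0.6112 0.1719 0.1549]
[191.2, 223.5] [0.6084 0.1733 0.1409]
[188, 196] [0.6031 0.1736 0.2167]
tip px [191.35 224.85]
-0.01 [192.7804 225.8896] [189.4315 203.2869]
-0.004 [191.1553 224.6651] [187.7563 202.0982]
0 [190.0784 223.8536] [186.6465 201.3106]
0.004 [189.0066 223.046 ] [185.5422 200.5269]
0.165 [0.6218 0.165  0.1265]
0.17 [0.6132 0.17   0.134 ]
0.175 [0.6047 0.175  0.1416]
```

View pics/w5.png

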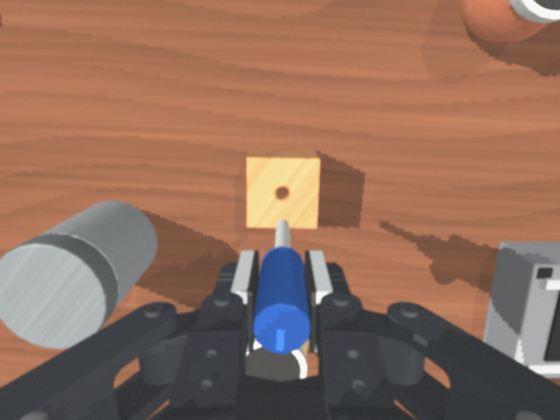

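The wrist view also shows the held pin, with its tip at about (283,221) and the stand's hole at (282,192). I'll triangulate the tip.

```bash
python3 - <<'E'
from m import *
np.set_printoptions(precision=4,suppress=True)
W=cam("wrist");S=cam("side");o=manip.get_obs();M=R.from_quat(o["eef_rot"]).as_matrix()
w=cv2.imread("pics/w5.png");print("row profile",w[214:232,283].sum(1))
P,e=tri(W,(283,223),S,(191.35,224.5));print("tip",P,e,"in tool",M.T@(P-o["tool_pos"]))
r=rays(W,[(283,223)])[0];z=.2316-.097;print(W[2]+r*(z-W[2][2])/r[2])
E
```

```text
row profile [608 604 605 600 602 596 574 558 560 551 555 549 548 547 549 544 551 545]
tip [0.6132 0.1696 0.1349] 0.000582598964440454 in tool [-0.0038  0.0004  0.0941]
[0.6129 0.1693 0.1346]
```

Request:
step_hand(rows={"offsets":[[-0.0155,0.0448,0,0,0,0,0],[-0.0155,0.0448,0,0,0,0,0],[-0.0155,0.0448,0,0,0,0,0],[-0.0155,0.0448,0,0,0,0,0],[-0.0155,0.0448,0,0,0,0,0],[-0.0155,0.0448,0,0,0,0,0],[-0.0155,0.0448,0,0,0,0,0],[-0.0155,0.0448,0,0,0,0,0]]})

```text
time_s: 10.3
tool_pos: [0.5105, -0.1951, 0.2279]
eef_rot: [1.0, 0.026, 0.004, -0.001]
force: [-0.2, -0.5, -0.8]
finger_gap: 0.0189
grasp_force: 49.4
```

Request:
step_hand(rows={"offsets":[[0,0,0,0,0,0,0],[0,0,0.03,0,0,0,0],[0,0,0.02,0,0,0,0],[0,0,0,0,0,0,0],[0,0,0,0,0,0,0]]})

```text
time_s: 10.8
tool_pos: [0.5124, -0.193, 0.1791]
eef_rot: [1.0, 0.026, 0.005, -0.001]
force: [0.3, -0.4, -1.2]
finger_gap: 0.0187
grasp_force: 49.4
```

```bash
python3 b.py 6; python3 - <<'E'
from m import *
i=cv2.imread("pics/w6.png");cv2.imwrite("pics/w6c.png",cv2.resize(i[100:260,180:380],None,fx=3,fy=3,interpolation=cv2.INTER_CUBIC));W=cam("wrist");a=proj(W,[.508,-.194,.04])[0];print(a,(a-[180,100])*3)
E
```

```text
t 10.8 tcp [ 0.5124 -0.193   0.1791] tool x [0.9986 0.0524 0.0093] z [ 0.0092  0.0025 -1.    ]
orange 1614 [169.3284 218.4114] [155 185  29  69] top [ 0.5054 -0.1216  0.0807] [ 0.5059 -0.1223  0.0831] minrect ((539.0230102539062, -144.02207946777344), (30.461753845214844, 118.95428466796875), 56.943145751953125)
orange 331 [555.1813 143.9698] [547 120  13  45] top [ 0.5571 -0.382   0.0437] [ 0.5574 -0.3803  0.0462] minrect ((573.7870483398438, -287.98260498046875), (197.1749267578125, 17.707921981811523), 80.94195556640625)
[282.19484914 206.25611748] [306.58454742 318.76835243]
```

View pics/w6c.png

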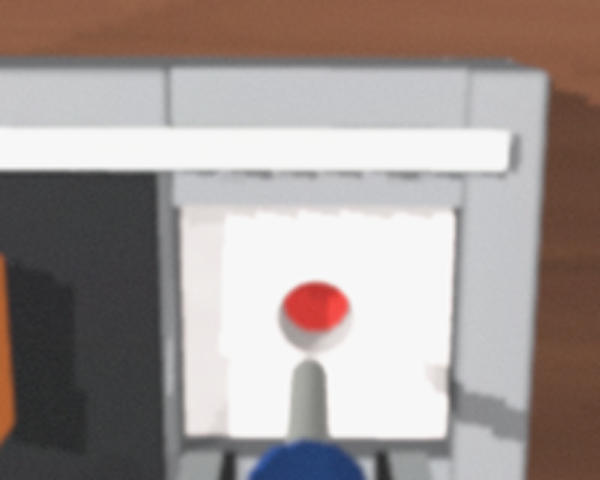

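The close crop shows the hole at crop (315,318) and the pin tip at (309,362), just in front of it.

```bash
python3 - <<'E'
from m import *
np.set_printoptions(precision=4,suppress=True)
W=cam("wrist");o=manip.get_obs();M=R.from_quat(o["eef_rot"]).as_matrix()
f=lambda x,y:(180+x/3-.33,100+y/3-.33)
H=plane(W,[f(315,318)],.04)[0]
for z in (.0821,.085): 
    P=plane(W,[f(309,364)],z)[0];print(P,H,"move tool",M.T@(H-P))
P=o["tool_pos"]+M@[-.0038,.0004,.0945];print(P)
E
```

```text
[ 0.5102 -0.1941  0.0821] [ 0.5085 -0.1958  0.04  ] move tool [-0.0022  0.0016  0.0421]
[ 0.5111 -0.194   0.085 ] [ 0.5085 -0.1958  0.04  ] move tool [-0.0032  0.0016  0.045 ]
[ 0.5105 -0.194   0.086 ]
```

Request:
step_hand(rows={"offsets":[[-0.0025,0.0013,0,0,0,0,0],[0,0,0.015,0,0,0,0],[0,0,0.015,0,0,0,0],[0,0,0.012,0,0,0,0],[0,0,0.01,0,0,0,0],[0,0,0,0,0,0,0]]})

```text
time_s: 11.45
tool_pos: [0.5098, -0.1945, 0.1259]
eef_rot: [1.0, 0.026, 0.004, -0.001]
force: [-0.1, 0.7, -1.3]
finger_gap: 0.0187
grasp_force: 49.4
```

Request:
step_hand(rows={"offsets":[[0,0,0.005,0,0,0,0],[0,0,0,0,0,0,0]]})

```text
time_s: 11.65
tool_pos: [0.5112, -0.1953, 0.1232]
eef_rot: [1.0, 0.026, 0.006, -0.0]
force: [0.2, 0.3, -0.8]
finger_gap: 0.0182
grasp_force: 49.4
```

Request:
step_hand(rows={"offsets":[[0,0,0.004,0,0,0,0],[0,0,0,0,0,0,0]]})

```text
time_s: 11.85
tool_pos: [0.5112, -0.1953, 0.1194]
eef_rot: [1.0, 0.026, 0.006, -0.0]
force: [-0.5, 0.2, -0.1]
finger_gap: 0.0187
grasp_force: 49.4
```

Request:
step_hand(rows={"offsets":[[0,0,0.003,0,0,0,0],[0,0,0,0,0,0,0]]})

```text
time_s: 12.05
tool_pos: [0.5116, -0.1955, 0.117]
eef_rot: [1.0, 0.026, 0.006, 0.0]
force: [-0.2, -0.4, 1.9]
finger_gap: 0.019
grasp_force: 49.6
```

Request:
step_hand(rows={"offsets":[[0,0,0.002,0,0,0,0],[0,0,0,0,0,0,0]]})

```text
time_s: 12.25
tool_pos: [0.5116, -0.1955, 0.115]
eef_rot: [1.0, 0.026, 0.006, 0.0]
force: [-0.8, 0.4, 2.9]
finger_gap: 0.0188
grasp_force: 49.8
```

Request:
step_hand(rows={"offsets":[[0,0,0.002,0,0,0,0],[0,0,0,0,0,0,0]]})

```text
time_s: 12.45
tool_pos: [0.5119, -0.1956, 0.1138]
eef_rot: [1.0, 0.026, 0.006, 0.0]
force: [-1.1, 0.5, 7.0]
finger_gap: 0.0185
grasp_force: 50.1
```

Request:
step_hand(rows={"offsets":[[0,0,0.0015,0,0,0,0],[0,0,0,0,0,0,0]]})

```text
time_s: 12.65
tool_pos: [0.5123, -0.1958, 0.1136]
eef_rot: [1.0, 0.026, 0.007, 0.0]
force: [-3.2, 1.7, 12.0]
finger_gap: 0.0186
grasp_force: 50.6
```

Request:
step_hand(rows={"offsets":[[0,0,0.0015,0,0,0,0],[0,0,0,0,0,0,0]]})

```text
time_s: 12.85
tool_pos: [0.5128, -0.1959, 0.1134]
eef_rot: [1.0, 0.026, 0.007, 0.0]
force: [-3.3, 2.6, 17.2]
finger_gap: 0.0187
grasp_force: 51.2
```

Request:
step_hand(rows={"offsets":[[0,0,0,0,0,0,0],[0,0,0,0,0,0,0],[0,0,0,0,0,0,0],[0,0,0,0,0,0,0],[0,0,0,0,0,0,0]]})

```text
time_s: 13.35
tool_pos: [0.5128, -0.1959, 0.1135]
eef_rot: [1.0, 0.026, 0.007, 0.0]
force: [-4.4, 2.4, 17.4]
finger_gap: 0.0184
grasp_force: 51.1
```

```bash
python3 b.py 7 | cut -c1-140; python3 -c "
import cv2;i=cv2.imread('pics/w7.png');cv2.imwrite('pics/w7c.png',cv2.resize(i[100:300,150:400],None,fx=3,fy=3))"
```

```text
t 13.35 tcp [ 0.5128 -0.1959  0.1135] tool x [0.9986 0.0519 0.0139] z [ 0.0139 -0.0002 -0.9999]
orange 2005 [117.0908 262.9287] [101 216  32  93] top [ 0.5056 -0.1215  0.0806] [ 0.5055 -0.1218  0.0812] minrect ((539.0712890625, -145.075
```

View pics/w7c.png

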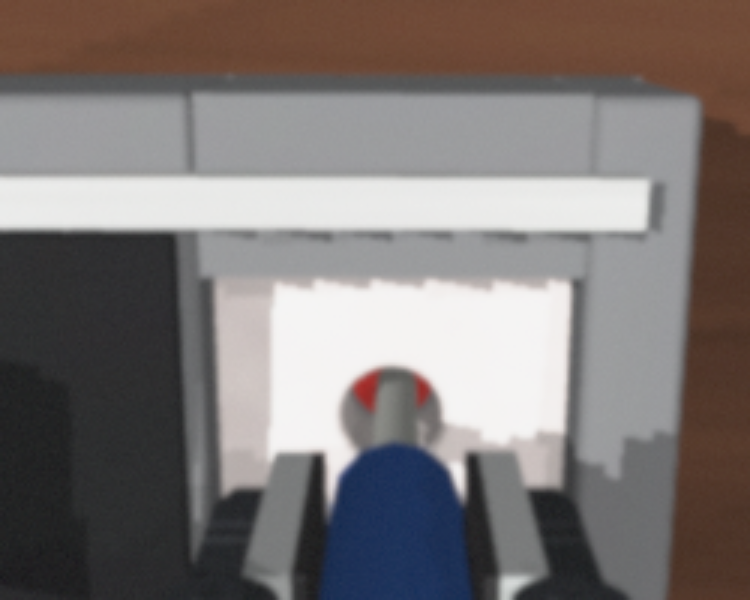

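The crop shows the shaft centred in the hole at (393,410) and pressing the red button. The cover is still open and the ridge hasn't moved.

```bash
python3 -c "
from rig import ticket
print(ticket.sign_off())"
```

```text
the job is handed in; nothing more can be done
None
```

The job is handed in: the cover is fully open, and the gripped pin is through the hole holding the red button down with about 17 N. The sign-off gave no verdict.

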